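Put the bench water filter into service

TASK

Start the water filter from the grey switch box with three steel toggles on the bench: first flip the toggle next to the round white pilot-lamp dome (the pump) over to its other side, then flip the toggle at the opposite end of the row (the UV lamp) over as well, so that each snaps across and stays. Leave the middle toggle as it is.

Things in the scene. Friction and masses are not known exactly. Their poses are not given: they have to be found in the camera images.
- switch_box: Grey switch box fixed to the bench, 120 mm (x) by 300 mm (y), top 60 mm high. Origin: centre of its underside, z up; its -x side faces the robot, give or take 40 degrees. Toggle pivots in a row at x 0, z 62 mm: y +60 (pump), -25 (middle), -110 mm (UV lamp); collars at their feet rise 5 mm above the top. White pilot-lamp dome, 34 mm wide, 27 mm tall, on the top at x 0, y +120 mm.
- pump_bat (a joint): The pump's switch, to be flipped on first (next to the dome, box y +60 mm). Round steel bat, 7 mm thick at the foot, 13 mm at the tip, 46 mm long from its pivot. Joint: lean in rad; -0.38 fully to the box's -x side (off, as at the start), 0 upright, +0.38 fully to its +x side (on). Sprung over centre: held at either side by about 0.085 N m (under 3 N at 30 mm above the pivot); pushed past upright it snaps over and stays.
- middle_bat (a joint): A switch to leave off (middle of the row, box y -25 mm). Round steel bat, 7 mm thick at the foot, 13 mm at the tip, 46 mm long from its pivot. Joint: lean in rad; -0.38 fully to the box's -x side (off, as at the start), 0 upright, +0.38 fully to its +x side (on). Sprung over centre: held at either side by about 0.085 N m (under 3 N at 30 mm above the pivot); pushed past upright it snaps over and stays.
- lamp_bat (a joint): The UV lamp's switch, to be flipped on second (end away from the dome, box y -110 mm). Round steel bat, 7 mm thick at the foot, 13 mm at the tip, 46 mm long from its pivot. Joint: lean in rad; -0.38 fully to the box's -x side (off, as at the start), 0 upright, +0.38 fully to its +x side (on). Sprung over centre: held at either side by about 0.085 N m (under 3 N at 30 mm above the pivot); pushed past upright it snaps over and stays.

How it is judged:
On the way, in this order (a step that is already met when the one before it is completed fails the run):
1. the pump toggle (by the dome) is flipped over while the UV lamp toggle is still off (value of joint pump_bat above 0.2 rad and value of joint lamp_bat below -0.1 rad), for 0.2 s.
2. the UV lamp toggle (opposite end) is flipped over with the pump still on (value of joint each of lamp_bat, pump_bat above 0.2 rad), for 0.2 s.
At the end, for the whole second after the job is handed in: The pump and UV lamp toggles both lean over to the on side (joint above 0.2 rad) and the middle toggle still leans to the off side (joint below -0.2 rad) (all of step 2 and value of joint middle_bat below -0.2 rad); the robot touches nothing.
It fails at once if the middle toggle is pushed to its centre or beyond (value of joint middle_bat above -0.05 rad).
It also fails if it takes over 35 s, if anything falls off the work surface, if the arm or the gripper's body presses on something with over 40 N, if the wrist force passes 120 N, or if a joint passes its speed limit or range.

ROBOT

A 7-joint arm with a two-finger parallel gripper is mounted at the origin on the work surface. World frame = base frame: x ahead of the robot, y to its left, z up, the work surface at z = 0. Lengths are in m, angles in rad, forces in N, time in s.
With the tool pointing down it reaches from about 0.425 to 0.825 m from the base axis. Payload 3.6 kg.
Tool frame: the origin (TCP) lies at the very end of the fingers, on their centre line; the grasp point (between the pads) lies 19 mm behind it (tcp_to_grasp is the z of the grasp point in the tool frame, in m); z points along the fingers, y is the direction in which the jaws open and shut (so a half turn about z gives the same grasp; the last joint's range is limited). The gripper opens to 85 mm and grips with 20 to 120 N. Pads are 22 mm wide; open, the fingers measure 114 mm over their backs; the gripper's body (76 mm by 85 mm) begins 54 mm behind the grasp point. The pads swing forward as they close: fully open they stand 13 mm farther back than shut.
Start: joints at [-0.026, 0.615, -0.013, 1.423, 0.008, 1.103, -0.04], TCP at [0.65, 0, 0.231] pointing down, gripper open.
Joint ranges: [-3.12, 3.12], [-0.3, 2.06], [-1.34, 1.32], [0.26, 2.42], [-1.36, 4.5], [0.01, 1.98], [-2.84, 2.84]. Speed limits (rad/s): [2.79, 2.79, 3.14, 3.14, 3.14, 3.14, 3.14].

INTERFACE

Orientations are given as [roll, pitch, yaw] about the fixed x, y, z axes, in that order (R = Rz(yaw) Ry(pitch) Rx(roll)).
In Python, from plant import read_state, get_image, camera_params, hand_in, outline_of, tip_of, tcp_to_grasp gives the robot as it stands.
- The arm moves only by the shell command python3 -m jog 'ROWS' [FORCE]. ROWS is JSON, a list of rows, each an object of numbers: "gripper": the finger opening in cm, from 0 to 8.54; "dx", "dy", "dz": the shift along the world's x, y, z in cm; "spin": the turn about the world's z in degrees. In form: [{"gripper": .., "dx": .., "dy": .., "dz": .., "spin": ..}, ...]. A call has 1 to 5 rows; each row shifts and turns the commanded pose from where the row before left it; what a row does not reach is not made up. A row lasts 1/10 s, in which the tool goes at most 50 mm and 8.59 degrees, less where a joint would pass 70% of its speed; a pose out of reach is approached as far as the arm can. A call is refused whole if a number of a shift passes 5 or a number of a turn 8.59, either way. A call with a gripper value outside its range is refused whole. The fingers move at their own pace and stop on an object; FORCE is the grip in N (left out, the last holds). Time passes only in rows, so rows that do not move let the fingers close. It gives the time, the measured TCP pose, the force and the opening at its end, in the units of the state.
- read_state(): the state, without advancing time (a new reading comes with each control period).
- get_image(name): name is "scene" or "side" or "wrist"; returns the picture (420x560x3 uint8, red, green, blue); there is no depth.
- camera_params(name): a dict with "mtx" (3x3 intrinsics, pixels), "k1" (the pictures are not rectified: a ray, as slopes to the right and down, at radius r is drawn at 1 + k1 r^2 times it, then the intrinsics apply), "rvec" (rotation vector, rad) and "tvec" (3), from world to camera coordinates, as OpenCV has them. Camera axes: x right, y down, z forward; pixel columns grow to the right and rows downward; lengths in m; the calibration is good to about 2 mm. A picture is of the moment at which its call begins: read the wrist's pose just before it. camera_params takes no time and is no camera call; for the wrist camera it gives the pose at the moment of the call.
- hand_in(): hands the job in, once; it reports no verdict.
Trained networks look in the newest picture that a camera, given by its name, has taken for a name from the list of things; names that differ only in an ending like _2 or _b are one class to them, and where a whole thing is asked for, a point or a joint stands for the part that bears it (a point fixed in the world has none). Each returns a list of dicts, best first, with "p" (0 to 1); they miss things now and then, are a little off and sometimes report something else, mostly with a low value. They report only what shows in the picture. A call takes as long as a camera call.
- outline_of(camera, target): "region" (420x560 bool, what is visible of it) and "rect" ([left, top, right, bottom] in pixels, round what is visible of it).
- tip_of(camera, target): "location" ([column, row] in pixels: a listed point, or the origin of a listed thing).
The state is a dict: "time_s": time; "q": joint angles; "joint_velocities": joint speeds; "tau": joint torques, N m; "eef_pos": TCP position; "tcp_rot": TCP orientation; "ft_force": force on the tool from outside, world axes, zero at the start; "torque": the same for the moment, N m; "gripper_width": opening from 0.0 (shut) to 1.0 (fully open).
Only numpy, scipy, OpenCV 4.12 (cv2) and the standard library are available. Lean on these libraries where they do the work, as an engineer would, in place of code of your own. Each camera call takes 0.05 s, during which the arm holds its last target.

## Working session

There is one attempt and no reset: what is moved stays moved. The work goes in short steps, Python scripts to look and compute and a shell command to move; the robot and the scene stay as the last step left them, time stands still between calls to the robot, and variables do not carry over. Pictures are saved under pics/ and viewed, and the job is handed in when it is done.

```bash
ls; mkdir -p pics; python3 - <<'E'
from plant import *
import cv2
s=read_state();print(s['time_s'],s['eef_pos'],s['tcp_rot'],s['gripper_width'],tcp_to_grasp)
for c in ['scene','side']:
    im=get_image(c);cv2.imwrite(f'pics/{c}0.png',im[:,:,::-1])
    for n in ['switch_box','pump_bat']:
        for f in (outline_of,tip_of):
            for r in f(c,n)[:4]: print(c,n,r.get('rect',r.get('location')),r['p'])
E
```

```text
pics
0.0 [6.49239378e-01 8.10293212e-06 2.30115278e-01] [-3.13901957e+00  2.83829295e-05  1.57089988e+00] 0.9982118086202013 -0.0187
scene switch_box [155.3, 195.5, 285.9, 370.1] 0.85
scene switch_box [230.3, 289.6] 0.77
scene pump_bat [224.4, 205.3, 240.5, 229.8] 0.61Traceback (most recent call last):
  File "<stdin>", line 8, in <module>
ValueError: it knows: switch_box
```

View pics/scene0.png

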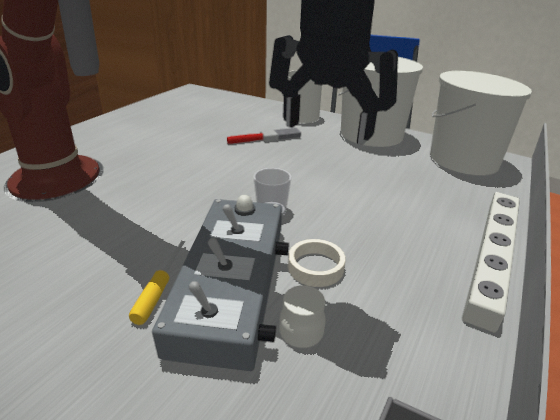

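```bash
python3 - <<'E'
from plant import *
import cv2
for c in ['side','scene']:
    im=get_image(c);cv2.imwrite(f'pics/{c}1.png',im[:,:,::-1])
    for n in ['switch_box','pump_bat','middle_bat','lamp_bat']:
        for r in outline_of(c,n)[:4]: print(c,n,r['rect'],r['p'])
    for r in tip_of(c,'switch_box'):print(r)
E
```

```text
side switch_box [212.6, 206.6, 423.4, 333.5] 0.63
side pump_bat [271.7, 216.6, 284.6, 234.9] 0.55
side middle_bat [332.0, 235.0, 336.8, 252.7] 0.42
side lamp_bat [384.2, 251.4, 393.3, 268.0] 0.73
{'location': [313.7, 276.4], 'p': 0.59}
scene switch_box [208.5, 236.9, 229.2, 263.8] 0.75
scene switch_box [152.3, 195.9, 287.0, 369.9] 0.63
scene middle_bat [206.3, 237.6, 226.8, 264.0] 0.74
scene lamp_bat [191.2, 280.8, 212.7, 313.4] 0.59
{'location': [231.2, 285.9], 'p': 0.62}
```

View pics/side1.png

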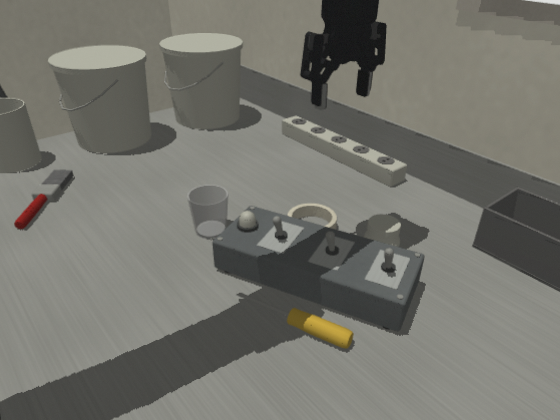

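```bash
cat > h.py <<'E'
import numpy as np,cv2
from plant import *
def proj(c,P):
    p=camera_params(c);R=cv2.Rodrigues(np.array(p['rvec'],float))[0]
    X=np.asarray(P)@R.T+np.ravel(p['tvec']);u=X[:,:2]/X[:,2:]
    u=u*(1+p['k1']*(u**2).sum(1,keepdims=True));M=np.array(p['mtx'])
    return u@M[:2,:2].T+M[:2,2]
def w(pose,B):
    x,y,a=pose;B=np.asarray(B,float);c,s=np.cos(a),np.sin(a)
    return np.c_[x+c*B[:,0]-s*B[:,1],y+s*B[:,0]+c*B[:,1],B[:,2]]
E
cat > fit.py <<'E'
from h import *
from scipy.optimize import least_squares
B=[[0,.06,.064],[0,-.025,.064],[0,-.11,.064],[0,.12,.0735]]
obs={'scene':[[237,229],[225,264.5],[209,309.5],[244.5,204]],'side':[[281,234.5],[332.5,250],[388.5,266.5],[247.5,220]]}
best=None
for a0 in (-.6,0,.6):
  r=least_squares(lambda v:np.concatenate([(proj(c,w(v,B))-obs[c]).ravel() for c in obs]),[.6,0,a0])
  if best is None or r.cost<best.cost:best=r
print(best.x,best.cost,best.fun.round(1).reshape(2,4,2).tolist())
v=best.x
print(w(v,B))
E
python3 fit.py; python3 - <<'E'
from h import *
import subprocess
v=np.array(eval('['+','.join(subprocess.check_output("python3 fit.py|head -1|sed 's/\\].*//;s/\\[//'",shell=True,text=True).split())+']'))
for c in ['scene','side']:
    im=cv2.imread(f'pics/{c}1.png')
    x0,y0=(140,180) if c=='scene' else (200,190)
    k=4; cr=cv2.resize(im[y0:y0+150 if c=='side' else y0+195,x0:x0+ (235 if c=='side' else 160)],None,fx=3,fy=3,interpolation=cv2.INTER_CUBIC)
    t=[[a*.06,b*.15,.06] for a,b in((1,1),(1,-1),(-1,-1),(-1,1))]
    q=(proj(c,w(v,t))-[x0,y0]+.5)*3
    cv2.polylines(cr,[q.astype(int)],True,(0,255,0),1)
    for yb in (.06,-.025,-.11):
        for L in (0,.046):
            u=(proj(c,w(v,[[-L*np.sin(.38),yb,.062+L*np.cos(.38)]]))[0]-[x0,y0]+.5)*3
            cv2.circle(cr,tuple(int(z) for z in u),3,(0,0,255),-1)
    cv2.imwrite(f'pics/{c}z.png',cr)
E
```

```text
[ 0.54777951 -0.07029083  0.41715495] 4.195151450241614 [[[-0.4, -0.2], [-0.8, -0.1], [-0.5, 0.6], [-0.9, -0.7]], [[0.3, -1.0], [0.0, -1.2], [0.2, -0.9], [0.1, -1.5]]]
[[ 0.52346985 -0.01543611  0.064     ]
 [ 0.55790853 -0.09314696  0.064     ]
 [ 0.59234722 -0.17085781  0.064     ]
 [ 0.49916019  0.03941861  0.0735    ]]
this script no longer has the robotException ignored in: <_io.TextIOWrapper mode='rw' encoding='UTF-8'>
Traceback (most recent call last):
BrokenPipeError: [Errno 32] Broken pipe
```

```bash
python3 - <<'E'
from h import *
v=[0.54777951,-0.07029083,0.41715495]
for c in ['scene','side']:
    im=cv2.imread(f'pics/{c}1.png')
    x0,y0=(140,180) if c=='scene' else (200,190)
    cr=cv2.resize(im[y0:y0+150 if c=='side' else y0+195,x0:x0+ (235 if c=='side' else 160)],None,fx=3,fy=3,interpolation=cv2.INTER_CUBIC)
    t=[[a*.06,b*.15,.06] for a,b in((1,1),(1,-1),(-1,-1),(-1,1))]
    q=(proj(c,w(v,t))-[x0,y0]+.5)*3
    cv2.polylines(cr,[q.astype(int)],True,(0,255,0),1)
    for yb in (.06,-.025,-.11):
        for L in (0,.046):
            u=(proj(c,w(v,[[-L*np.sin(.38),yb,.062+L*np.cos(.38)]]))[0]-[x0,y0]+.5)*3
            cv2.circle(cr,tuple(int(z) for z in u),3,(0,0,255),-1)
    cv2.imwrite(f'pics/{c}z.png',cr)
E
```

```text
(no output)
```

View pics/scenez.png

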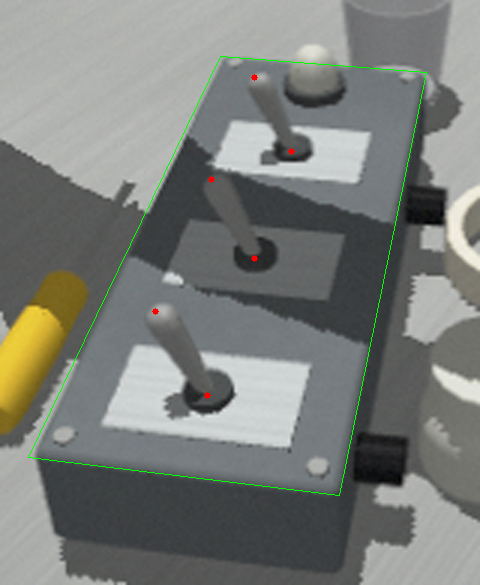

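View pics/sidez.png

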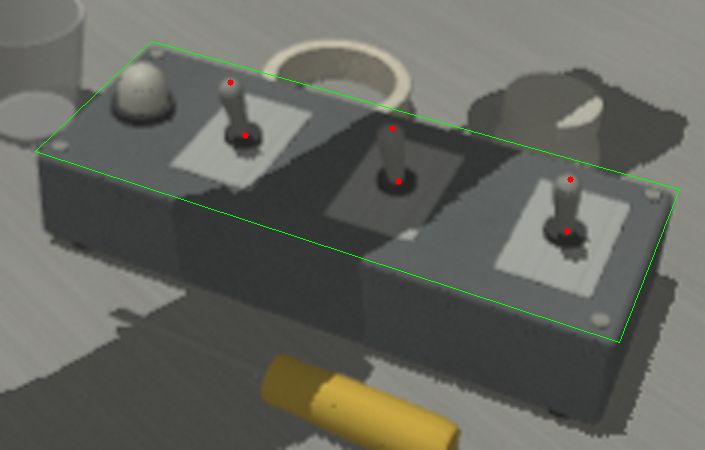

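The overlay agrees with the picture: the box edges, collars and bat tips match to within about 1–2 mm. That puts the box at (0.548, -0.070) with yaw 23.9°. Next I shut the gripper and move above a point 60 mm on the -x side of the pump toggle.

```bash
python3 -m jog '[{"gripper":0,"dx":-3.6,"dy":-0.8,"dz":0,"spin":4.8},{"gripper":0,"dx":-3.6,"dy":-0.8,"dz":0,"spin":4.8},{"gripper":0,"dx":-3.6,"dy":-0.8,"dz":0,"spin":4.8},{"gripper":0,"dx":-3.6,"dy":-0.8,"dz":0,"spin":4.8},{"gripper":0,"dx":-3.6,"dy":-0.8,"dz":0,"spin":4.7}]'
python3 -m jog '[{"gripper":0,"dx":0,"dy":0,"dz":-3},{"gripper":0,"dx":0,"dy":0,"dz":-3},{"gripper":0,"dx":0,"dy":0,"dz":-3},{"gripper":0,"dx":0,"dy":0,"dz":0},{"gripper":0,"dx":0,"dy":0,"dz":0}]'
python3 - <<'E'
from h import *
s=read_state();print(s['time_s'],s['eef_pos'],s['tcp_rot'],s['gripper_width'],s['ft_force'])
cv2.imwrite('pics/s2.png',np.vstack([get_image('scene')[90:390,:,::-1],get_image('side')[90:390,:,::-1]]))
E
```

```text
time_s: 1.3
eef_pos: [0.4686, -0.0403, 0.2315]
tcp_rot: [3.141, 0.0, 1.991]
ft_force: [0.9, -0.5, 0.6]
gripper_width: 0.139
1.3 [ 0.46861581 -0.04033595  0.23147565] [3.14118166e+00 4.86119070e-04 1.99135779e+00] 0.13937363287836071 [ 0.91618013 -0.5304937   0.61382277]invalid input at $[0]: expected keys gripper, dx, dy, dz, spin
```

View pics/s2.png

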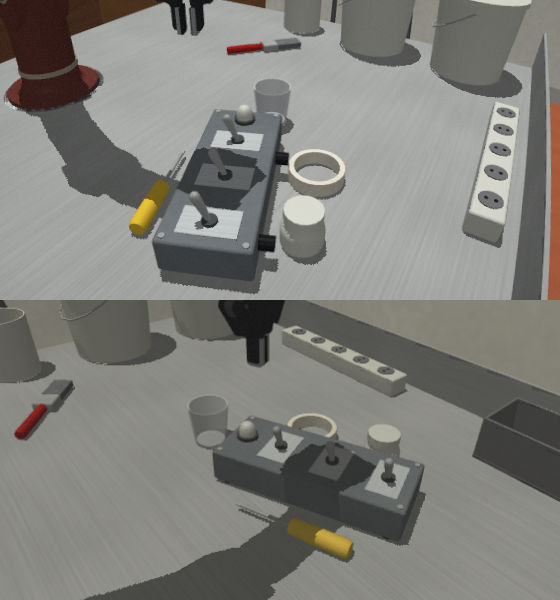

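The fingers are nearly shut and the TCP is where I planned it. Now I descend.

```bash
python3 -m jog '[{"gripper":0,"dx":0,"dy":0,"dz":-3.5,"spin":0},{"gripper":0,"dx":0,"dy":0,"dz":-3.5,"spin":0},{"gripper":0,"dx":0,"dy":0,"dz":-3.5,"spin":0},{"gripper":0,"dx":0,"dy":0,"dz":-3.9,"spin":0},{"gripper":0,"dx":0,"dy":0,"dz":0,"spin":0}]'
python3 - <<'E'
from h import *
s=read_state();print(s['time_s'],s['eef_pos'],s['tcp_rot'],s['gripper_width'],s['ft_force'])
cv2.imwrite('pics/s3.png',np.vstack([get_image('scene')[90:390,:,::-1],get_image('side')[90:390,:,::-1]]))
E
```

```text
time_s: 1.9
eef_pos: [0.4674, -0.0396, 0.0836]
tcp_rot: [-3.133, -0.004, 1.988]
ft_force: [-0.8, 0.2, -0.7]
gripper_width: 0.002
1.9 [ 0.46743938 -0.03963189  0.0835512 ] [-3.13317652 -0.00432109  1.98800196] 0.0018816533404820929 [-0.77783778  0.21811935 -0.68994264]
```

View pics/s3.png

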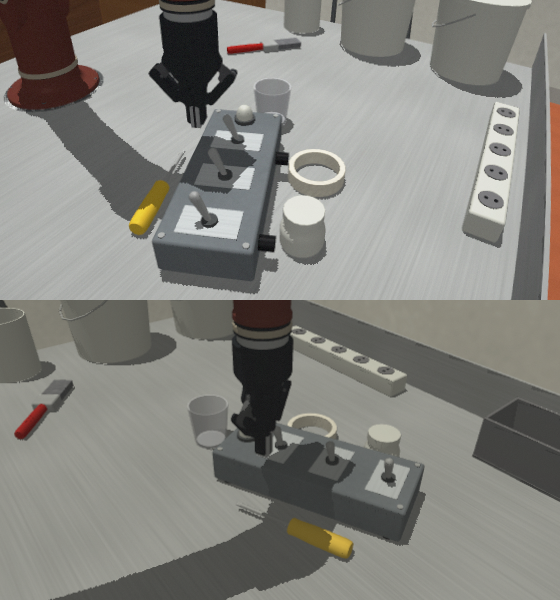

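The shut fingers stand beside the pump bat, at box x ≈ -60 mm. Now I push along box +x, direction (0.914, 0.405).

```bash
python3 -m jog '[{"gripper":0,"dx":0.91,"dy":0.41,"dz":0,"spin":0},{"gripper":0,"dx":0.91,"dy":0.41,"dz":0,"spin":0},{"gripper":0,"dx":0.91,"dy":0.41,"dz":0,"spin":0},{"gripper":0,"dx":0.46,"dy":0.2,"dz":0,"spin":0},{"gripper":0,"dx":0.46,"dy":0.2,"dz":0,"spin":0}]'
python3 -m jog '[{"gripper":0,"dx":0.46,"dy":0.2,"dz":0,"spin":0},{"gripper":0,"dx":0.27,"dy":0.12,"dz":0,"spin":0},{"gripper":0,"dx":0,"dy":0,"dz":0,"spin":0}]'
python3 - <<'E'
from h import *
s=read_state();print(s['time_s'],s['eef_pos'],s['ft_force'])
cv2.imwrite('pics/s4.png',np.vstack([get_image('scene')[90:390,:,::-1],get_image('side')[90:390,:,::-1]]))
E
```

```text
time_s: 2.5
eef_pos: [0.5081, -0.0231, 0.0882]
tcp_rot: [3.139, 0.001, 1.988]
ft_force: [-0.7, -0.3, 0.6]
gripper_width: -0.001
time_s: 2.8
eef_pos: [0.5144, -0.02, 0.0873]
tcp_rot: [3.141, -0.0, 1.988]
ft_force: [-0.4, -0.2, 1.2]
gripper_width: -0.001
2.8 [ 0.51440556 -0.02004904  0.08731938] [-0.35187012 -0.20460915  1.23643958]
```

View pics/s4.png

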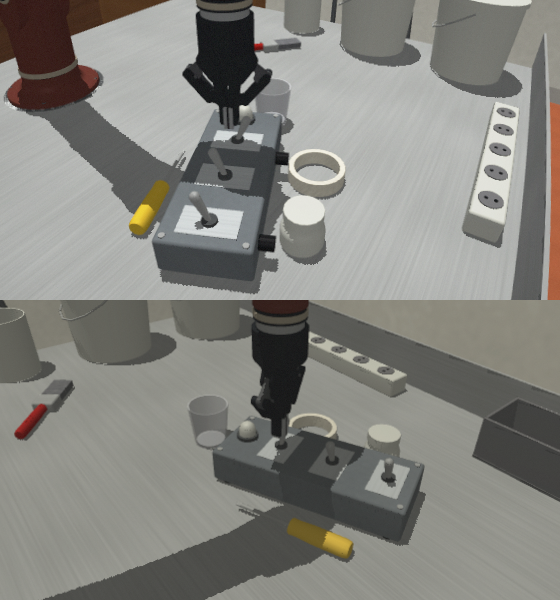

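It appears to have snapped over: it leans to the far side and the contact force is small. I back off to check.

```bash
python3 -m jog '[{"gripper":0,"dx":-1.5,"dy":-0.67,"dz":0,"spin":0},{"gripper":0,"dx":-1.5,"dy":-0.67,"dz":0,"spin":0},{"gripper":0,"dx":-1.5,"dy":-0.67,"dz":1,"spin":0},{"gripper":0,"dx":0,"dy":0,"dz":4,"spin":0},{"gripper":0,"dx":0,"dy":0,"dz":0,"spin":0}]'
python3 - <<'E'
from h import *
s=read_state();print(s['time_s'],s['eef_pos'],s['ft_force'])
cv2.imwrite('pics/s5.png',np.vstack([get_image('scene')[90:390,:,::-1],get_image('side')[90:390,:,::-1]]))
E
```

```text
time_s: 3.4
eef_pos: [0.471, -0.0411, 0.1408]
tcp_rot: [3.134, 0.004, 1.987]
ft_force: [-0.0, 1.0, 0.3]
gripper_width: -0.001
3.4 [ 0.47104104 -0.04114846  0.14079847] [-0.00691026  0.95166763  0.25285524]
```

View pics/s5.png

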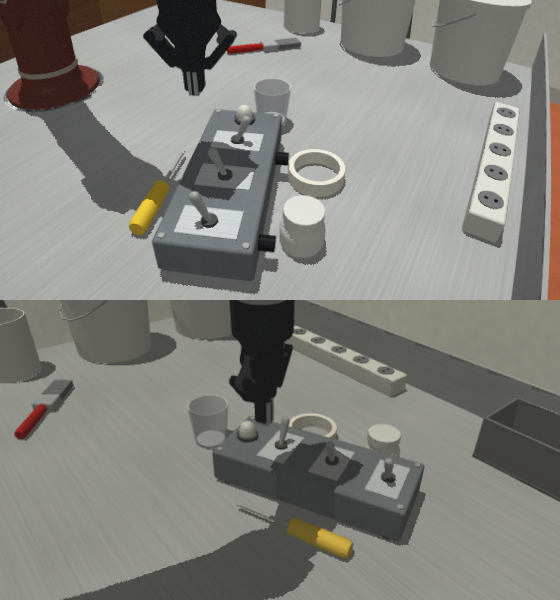

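The pump toggle is on: in the scene view its tip is now right of its collar, at about (246,125) in the crop. The middle and UV toggles are unchanged. I move along the row to the UV toggle.

```bash
python3 -m jog '[{"gripper":0,"dx":1.7,"dy":-3.9,"dz":0,"spin":0},{"gripper":0,"dx":1.7,"dy":-3.9,"dz":0,"spin":0},{"gripper":0,"dx":1.7,"dy":-3.9,"dz":0,"spin":0},{"gripper":0,"dx":1.7,"dy":-3.8,"dz":0,"spin":0},{"gripper":0,"dx":0,"dy":0,"dz":0,"spin":0}]'
python3 -m jog '[{"gripper":0,"dx":0,"dy":0,"dz":-2.5,"spin":0},{"gripper":0,"dx":0,"dy":0,"dz":-2.5,"spin":0},{"gripper":0,"dx":0,"dy":0,"dz":0,"spin":0},{"gripper":0,"dx":0,"dy":0,"dz":0,"spin":0}]'
python3 - <<'E'
from h import *
s=read_state();print(s['time_s'],s['eef_pos'],s['ft_force'])
v=[0.54778,-0.07029,0.41715];d=s['eef_pos'][:2]-np.array(v[:2]);c,n=np.cos(v[2]),np.sin(v[2]);print('box',c*d[0]+n*d[1],-n*d[0]+c*d[1])
cv2.imwrite('pics/s6.png',np.vstack([get_image('scene')[90:390,:,::-1],get_image('side')[90:390,:,::-1]]))
E
```

```text
time_s: 4.0
eef_pos: [0.5372, -0.2035, 0.1357]
tcp_rot: [-3.14, 0.005, 1.978]
ft_force: [-0.4, -0.2, -0.2]
gripper_width: -0.002
time_s: 4.4
eef_pos: [0.5361, -0.1947, 0.0865]
tcp_rot: [-3.14, -0.002, 1.989]
ft_force: [0.2, -0.8, 0.3]
gripper_width: -0.003
4.4 [ 0.53614478 -0.19472307  0.08649749] [ 0.24838441 -0.77637823  0.32460422]
box -0.061052333941966234 -0.10904851726389604
```

View pics/s6.png

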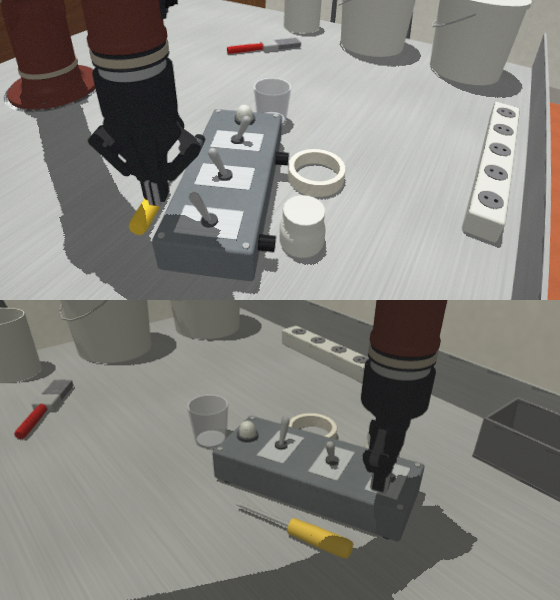

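The fingers stand beside the UV bat, at box (-61, -109) mm. I use the same push.

```bash
python3 -m jog '[{"gripper":0,"dx":0.91,"dy":0.41,"dz":0,"spin":0},{"gripper":0,"dx":0.91,"dy":0.41,"dz":0,"spin":0},{"gripper":0,"dx":0.91,"dy":0.41,"dz":0,"spin":0},{"gripper":0,"dx":0.46,"dy":0.2,"dz":0,"spin":0},{"gripper":0,"dx":0.46,"dy":0.2,"dz":0,"spin":0}]'
python3 -m jog '[{"gripper":0,"dx":0.46,"dy":0.2,"dz":0,"spin":0},{"gripper":0,"dx":0.35,"dy":0.15,"dz":0,"spin":0},{"gripper":0,"dx":0,"dy":0,"dz":0,"spin":0},{"gripper":0,"dx":0,"dy":0,"dz":0,"spin":0}]'
python3 -m jog '[{"gripper":0,"dx":-1.5,"dy":-0.67,"dz":0,"spin":0},{"gripper":0,"dx":-1.5,"dy":-0.67,"dz":0,"spin":0},{"gripper":0,"dx":-1.5,"dy":-0.67,"dz":1,"spin":0},{"gripper":0,"dx":0,"dy":0,"dz":4,"spin":0},{"gripper":0,"dx":0,"dy":0,"dz":4,"spin":0}]'
python3 -m jog '[{"gripper":0,"dx":-1,"dy":0,"dz":4,"spin":0},{"gripper":0,"dx":0,"dy":0,"dz":0,"spin":0},{"gripper":0,"dx":0,"dy":0,"dz":0,"spin":0},{"gripper":0,"dx":0,"dy":0,"dz":0,"spin":0}]'
python3 - <<'E'
from h import *
s=read_state();print(s['time_s'],s['eef_pos'],s['ft_force'])
v=[0.54778,-0.07029,0.41715]
out=[]
for c in('scene','side'):
    im=np.ascontiguousarray(get_image(c)[:,:,::-1])
    for n,yb,L in(('pump',.06,.38),('mid',-.025,-.38),('lamp',-.11,.38)):
        u=proj(c,w(v,[[.046*np.sin(L),yb,.062+.046*np.cos(L)]]))[0];print(c,n,u.round())
    out.append(im[90:390])
cv2.imwrite('pics/s7.png',np.vstack(out))
for n in('pump_bat','middle_bat','lamp_bat'):
    for r in outline_of('side',n)[:2]:print(n,r['rect'],r['p'])
E
```

```text
time_s: 5.0
eef_pos: [0.5743, -0.1787, 0.0875]
tcp_rot: [3.141, 0.0, 1.988]
ft_force: [0.0, 0.6, 0.1]
gripper_width: -0.001
time_s: 5.4
eef_pos: [0.5813, -0.1757, 0.0871]
tcp_rot: [-3.141, -0.0, 1.988]
ft_force: [0.1, -0.6, 0.4]
gripper_width: -0.001
time_s: 5.9
eef_pos: [0.5346, -0.1966, 0.1782]
tcp_rot: [-3.139, -0.001, 1.986]
ft_force: [1.6, -1.3, -0.0]
gripper_width: -0.003
time_s: 6.3
eef_pos: [0.5254, -0.1959, 0.2167]
tcp_rot: [-3.14, -0.001, 1.988]
ft_force: [0.4, 0.1, -0.4]
gripper_width: 0.001
6.3 [ 0.52540098 -0.19585692  0.21665248] [ 0.37229395  0.07343531 -0.43752162]
scene pump [247. 207.]
scene mid [210. 239.]
scene lamp [220. 287.]
side pump [287. 206.]
side mid [330. 232.]
side lamp [396. 236.]
pump_bat [280.6, 210.2, 291.0, 235.9] 0.73
middle_bat [326.7, 233.2, 337.6, 251.5] 0.69
lamp_bat [386.5, 239.3, 400.6, 269.7] 0.81
```

View pics/s7.png

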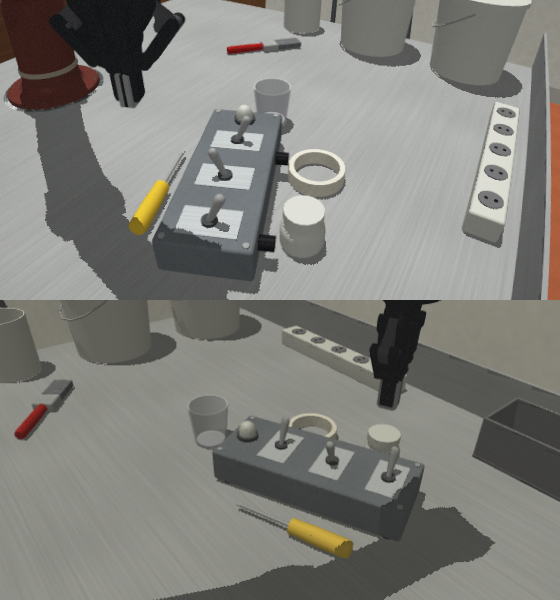

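The pump and UV toggles lean to the on side, with their tips near the predicted positions. The middle toggle is still off, and the arm is clear at 0.217 m height. I hand in.

```bash
python3 -c "
from plant import *
print(hand_in())"
```

```text
the job is handed in; nothing more can be done
None
```

I flipped the pump toggle first and then the UV lamp toggle. Each took one push with the shut fingers along the box's +x direction, and the job was handed in at about 6.5 s.

- **Toggle positions:** the last pictures from both cameras show the pump and UV lamp bats leaning to the on side. In the side view the network's outlines agree with the tip positions I predicted to within about 5 pixels. The middle bat is still off.
- **Arm and forces:** the arm was clear of everything at 0.217 m height. The force readings at the end of each move stayed below about 2.5 N.
- **Not confirmed:** I judged the toggle positions from pictures only, because the joint values cannot be read directly. `hand_in` gives no verdict.
- **Failed calls:** two of my calls failed with no effect on the scene. One jog was refused because its rows left out `spin`, and one overlay script lost its connection to the robot.

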